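Back the torque loader's ratchet off by one notch

ROBOT

A 7-joint arm with a two-finger parallel gripper is mounted at the origin on the work surface. World frame = base frame: x ahead of the robot, y to its left, z up, the work surface at z = 0. Lengths are in m, angles in rad, forces in N, time in s.
With the tool pointing down it reaches from about 0.425 to 0.925 m from the base axis. Payload 6.8 kg.
Tool frame: the origin (TCP) lies at the very end of the fingers, on their centre line; the grasp point (between the pads) lies 19 mm behind it; z points along the fingers, x is the direction in which the jaws open and shut, and the axes are right-handed (so a half turn about z gives the same grasp; the last joint's range is limited). The gripper opens to 85 mm and grips with 20 to 120 N. Pads are 22 mm wide; open, the fingers measure 114 mm over their backs; the gripper's body (76 mm by 85 mm) begins 54 mm behind the grasp point. The pads swing forward as they close: fully open they stand 13 mm farther back than shut.
Start: joints at [1.11, 0.477, 0.022, 1.555, -0.011, 1.109, -0.083], TCP at [0.233, -0.633, 0.231] pointing down, gripper open.
Joint ranges: [-2.96, 2.96], [-0.34, 2.1], [-1.41, 1.46], [0.24, 2.44], [-1.37, 4.51], [0.17, 1.92], [-2.96, 2.96]. Speed limits (rad/s): [2.39, 2.39, 3.14, 3.14, 3.14, 3.14, 3.14].

INTERFACE

Orientations are given as a rotation vector (axis times angle).
In Python, from bench import * gives the robot as it stands.
- The arm moves only by the tool servo_tool, never from a script. Its argument "increments" is one flat list of numbers, 7 for each row, row after row: the shift along the tool's x, y, z in mm, then the turn, a rotation vector about the tool's x, y, z in rad, then the finger opening in mm, from 0 to 85.4. In form: [tx, ty, tz, wx, wy, wz, fingers, tx, ty, tz, wx, wy, wz, fingers, ...]. A call has exactly 8 rows; each row shifts and turns the commanded pose from where the row before left it, along the tool's axes as they then stand; what a row does not reach is not made up. A row lasts 1/8 s, in which the tool goes at most 62.5 mm and 10.7 degrees, less where a joint would pass 70% of its speed; a pose out of reach is approached as far as the arm can. A call is refused whole if a number of a shift passes 62.5 or a number of a turn 0.188, either way. A call with a gripper value outside its range is refused whole. The fingers move at their own pace and stop on an object; "squeeze" is the grip in N (left out, the last holds). Time passes only in rows, so rows that do not move let the fingers close, or fill a call up. It gives the time, the measured TCP pose, the force and the opening at its end, in the units of the state.
- get_obs(): the state, without advancing time (a new reading comes with each control period).
- grab_frame(name): name is "scene" or "side" or "wrist"; returns (picture, depth): 384x512x3 uint8, red, green, blue; 384x512 float32, m along the optical axis (not along the pixel's ray), 0 where there is no reading.
- calibration(name): a dict with "fx", "fy", "cx", "cy" (pixels), "eye" and "orientation" of the camera in the world; the wrist camera has in their place "T_tool_cam" (4x4, takes a point from camera to tool coordinates, whose origin is the TCP and whose axes are the tool frame's). Camera axes: x right, y up, looking along -z (the intrinsics and any distortion apply to the point x, -y, -z); pixel columns grow to the right and rows downward; lengths in m; the calibration is good to about 2 mm. A picture is of the moment at which its call begins: read the wrist's pose just before it. calibration takes no time and is no camera call.
- hand_in(): hands the job in, once; it reports no verdict.
The state is a dict: "clock": time; "joints": joint angles; "qvel": joint speeds; "tau": joint torques, N m; "tcp_pos": TCP position; "orientation": TCP orientation; "contact_force": force on the tool from outside, world axes, zero at the start; "moment": the same for the moment, N m; "grip_width": finger opening in m.
Only numpy, scipy, OpenCV 4.12 (cv2) and the standard library are available. Lean on these libraries where they do the work, as an engineer would, in place of code of your own. Each camera call takes 0.05 s, during which the arm holds its last target.

TASK

The toothed wheel on the torque loader is wound one notch too tight. With a fingertip, push the pawl's upright tab outward so that its nose lifts right out of the teeth; then push one of the wheel's pegs to turn the wheel backward, clockwise seen from above, by one notch only (a tenth of a turn); then push the tab back in until the pawl is fully home in the next notch. Only push, grip and lift nothing, and leave the loose tools and parts around the loader where they are.

Things in the scene. Friction and masses are not known exactly. Their poses are not given: they have to be found in the camera images.
- loader: the torque loader: dark grey base plate 275 x 235 x 10 mm fixed on the counter, carrying a flat steel ratchet wheel, its pawl, and a dark grey gearbox block (70 x 140 mm, top 68 mm above the counter, round gauge on it). Origin: under the wheel's axis, at counter height; z up. In its frame (mm) the plate covers x -100..175, y -135..100; the gearbox is centred at x 130, y 0; the pawl lies along the -y side of the wheel.
- wheel (a joint): angle of the ratchet wheel about its vertical axis, rad; grows anticlockwise seen from above (forward). 10 saw teeth, so a notch is 0.628 rad. It starts within 0.07 of 0 with the pawl home. Backward is clockwise (negative); the home pawl stops it after about 0.13 rad of play. One notch back is -0.628, and the pawl goes fully home there with the wheel anywhere within about 0.12 of that. The wheel turns with a drag of 0.12 N m and stays where it is left.
- pawl (a joint): angle of the pawl about its vertical pivot, rad: 0 is fully home in the teeth (a stop), growing as the nose swings out, away from the wheel; clear of the teeth from 0.25; outer stop at 0.6. Stiff pivot (0.08 N m), no spring: it stays where it is left.
- wheel_centre (a point): centre of the wheel on its upper face, 30 mm above the counter; a low hub there rises to 36 mm. The wheel is 14 mm thick, tooth tips at radius 80 mm, roots at 63 mm.
- peg0 (a point): top centre of an upright round steel peg, 12 mm diameter, standing on the wheel at radius 48 mm from its axis, 45 mm tall above the wheel (top 75 mm above the counter). It turns with the wheel. With the wheel at 0 it stands on the loader's +y side.
- peg1 (a point): top of the second, identical peg, 120 degrees anticlockwise of peg0 (towards the loader's -x, -y with the wheel at 0)
- peg2 (a point): top of the third, identical peg, 120 degrees clockwise of peg0 (towards the loader's +x, -y with the wheel at 0)
- pawl_tab (a point): centre of the top of the pawl's upright flat finger tab: a steel plate 22 mm long (along the pawl), 6 mm thick, from the pawl's upper face to 72 mm above the counter. It stands just outside the rim of the wheel, 56 mm from the pivot. Home, it is at x -6, y -91 mm in the loader's frame and is pushed towards the loader's -y to lift the pawl, +y to bring it home.
- pawl_pivot (a point): the pawl's vertical pivot, on the pawl's upper face 30 mm above the counter, at x -62, y -88 mm in the loader's frame. The pawl is a steel arm 13 mm wide running from here to the loader's +x, with the nose at its end; wheel and pawl lie 16 to 30 mm above the counter.
- hex_driver: bystander: loose black hex driver lying flat, 155 mm long, 22 mm thick handle; origin under its middle, long axis x
- brass_cap: bystander: loose brass load cell cap, 46 mm across, 24 mm high; origin under its centre
- dial_cover: bystander: loose smoky acrylic dial cover, 68 mm across, 19 mm high; origin under its centre
- drive_plug: bystander: loose steel square drive plug, 26 x 26 x 32 mm; origin under its centre
- ring_spanner: bystander: loose chrome double ring spanner lying flat, 151 mm long, 28 mm wide, 9 mm thick; origin under its middle
- socket: bystander: loose steel socket standing upright, 30 mm across, 38 mm high; origin under its centre
- hex_nut: bystander: loose brass hex nut, 22 mm across, 10 mm high, lying on the loader's base plate; origin under its centre

How it is judged:
On the way, in this order (a step that is already met when the one before it is completed fails the run):
1. the pawl is lifted out of the teeth while the wheel still stands in its first notch (value of joint pawl above 0.25 rad and value of joint wheel above -0.2 rad), for 0.2 s.
2. with the pawl out, the wheel is pushed back towards the next notch (value of joint pawl above 0.2 rad and value of joint wheel below -0.4 rad), for 0.1 s.
At the end, for the whole second after the job is handed in: the wheel stands one notch back from its first notch (wheel angle between -0.80 and -0.46 rad), the pawl is home in the teeth (pawl angle below 0.07 rad), and both are at rest (value of joint wheel between -0.8 and -0.46 rad and value of joint pawl below 0.07 rad and velocity of joint wheel between -0.05 and 0.05 rad/s and velocity of joint pawl between -0.05 and 0.05 rad/s); the robot touches nothing.
It fails at once if the wheel is run back well past one notch (beyond -1.0 rad) (value of joint wheel below -1 rad).
It fails at once if a loose tool or part is lifted or pushed more than 20 mm from its place (distance of any of hex_driver, brass_cap, dial_cover, drive_plug, ring_spanner, socket, hex_nut from where it was at the start of the episode above 0.02 m).
It also fails if it takes over 53 s, if anything falls off the work surface, if the arm or the gripper's body presses on something with over 40 N, if the wrist force passes 120 N, or if a joint passes its speed limit or range.

## Working session

There is one attempt and no reset: what is moved stays moved. The work goes in short steps, Python scripts to look and compute and a tool call to move; the robot and the scene stay as the last step left them, time stands still between calls to the robot, and variables do not carry over. Pictures are saved under pics/ and viewed, and the job is handed in when it is done.

Besides the shell and the picture viewer there is one more tool, called after "Call:" as a command line: name --argument value ..., lists and objects as JSON in quotes. servo_tool: Moves the arm, as the interface text tells. Its arguments: {"type":"object","properties":{"increments":{"type":"array","items":{"type":"number"}},"squeeze":{"type":"number"}},"required":["increments"]}

```bash
mkdir -p pics; cat > h.py <<'E'
from bench import *
import numpy as np, cv2
from scipy.spatial.transform import Rotation as R
def save(name,fn):
    p,d=grab_frame(name); cv2.imwrite('pics/'+fn+'.png',cv2.cvtColor(p,cv2.COLOR_RGB2BGR)); np.save('pics/'+fn+'.npy',d); return p,d
E
python3 - <<'E'
from h import *
o=get_obs();print(o)
for n in("scene","side","wrist"):
    save(n,n+'0'); print(n,calibration(n))
E
```

```text
{'clock': 0.0, 'joints': array([ 1.10988286,  0.4777975 ,  0.02230614,  1.55647047, -0.01150854,
        1.10930293, -0.08308913]), 'qvel': array([-0.00195817, -0.00053723, -0.00086649, -0.00041187, -0.00104232,
       -0.00021908,  0.00022073]), 'tau': array([-3.58961524e-04, -5.96464705e+01,  1.60742261e+00, -2.81198913e+01,
        1.23916240e-02,  9.47138731e-03, -7.77370360e-06]), 'tcp_pos': array([ 0.23303682, -0.63285248,  0.23031879]), 'orientation': array([-2.57607619e+00,  1.79649202e+00,  2.48246520e-03]), 'contact_force': array([ 0.19432062,  0.96702719, -0.11707692]), 'moment': array([0.01484986, 0.01790546, 0.04370651]), 'grip_width': 0.08529211956681347}
scene {'fx': 393.73447997977354, 'fy': 393.73447997977354, 'cx': 259.38228676237264, 'cy': 187.77339675663603, 'eye': array([1.0337196 , 0.40270004, 0.73331343]), 'orientation': array([0.38159257, 0.79256399, 2.1369151 ])}
side {'fx': 404.0245352471092, 'fy': 404.0245352471092, 'cx': 255.30117137519812, 'cy': 195.2323018972517, 'eye': array([ 0.26022094, -0.53500184,  0.48686426]), 'orientation': array([ 0.96551735, -0.2723802 , -0.5286698 ])}
wrist {'fx': 337.8568295548443, 'fy': 337.8568295548443, 'cx': 257.2034564419797, 'cy': 193.83839303671928, 'T_tool_cam': array([[ 9.99998689e-01,  8.60716168e-04,  1.37122266e-03,
         5.59402890e-04],
       [ 1.18709186e-03, -9.65735791e-01, -2.59524512e-01,
        -6.52990800e-02],
       [ 1.10086185e-03,  2.59525800e-01, -9.65735547e-01,
        -1.42821315e-01],
       [ 0.00000000e+00,  0.00000000e+00,  0.00000000e+00,
         1.00000000e+00]])}
```

View pics/scene0.png

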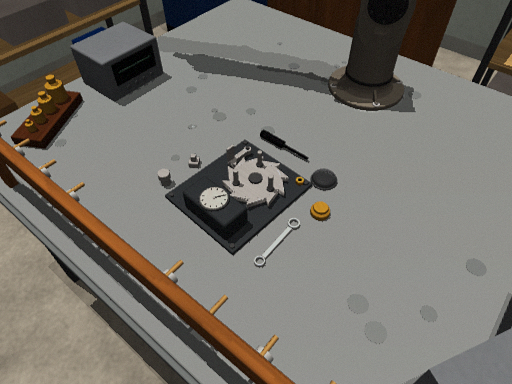

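View pics/side0.png

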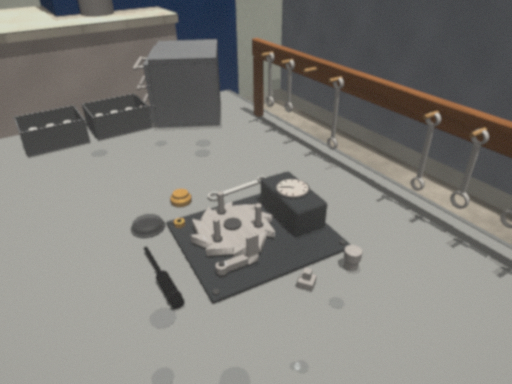

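View pics/wrist0.png

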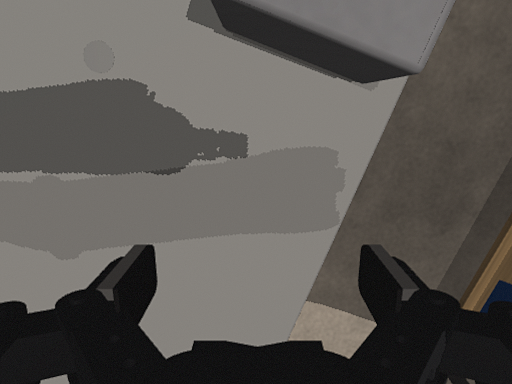

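The scene and side views both show the loader, with the gauge block on the camera side of the scene view and the pawl and tab near side px (235,258). The wrist view shows only the counter. I'll enlarge both loader views.

```bash
python3 - <<'E'
import cv2
a=cv2.imread('pics/scene0.png')[115:275,150:350];cv2.imwrite('pics/s0c.png',cv2.resize(a,None,fx=3.75,fy=3.75,interpolation=cv2.INTER_CUBIC)[:600])
a=cv2.imread('pics/side0.png')[170:310,130:370];cv2.imwrite('pics/d0c.png',cv2.resize(a,None,fx=3.33,fy=3.33,interpolation=cv2.INTER_CUBIC))
E
```

```text
(no output)
```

View pics/s0c.png

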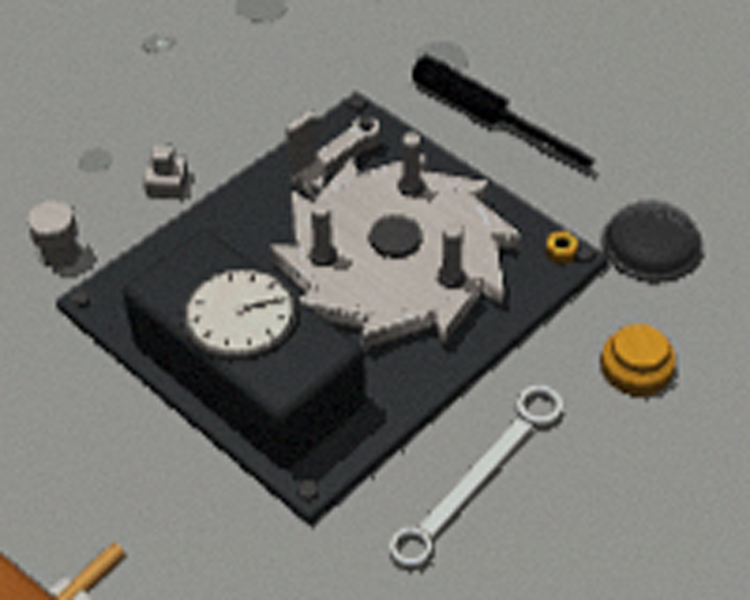

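View pics/d0c.png

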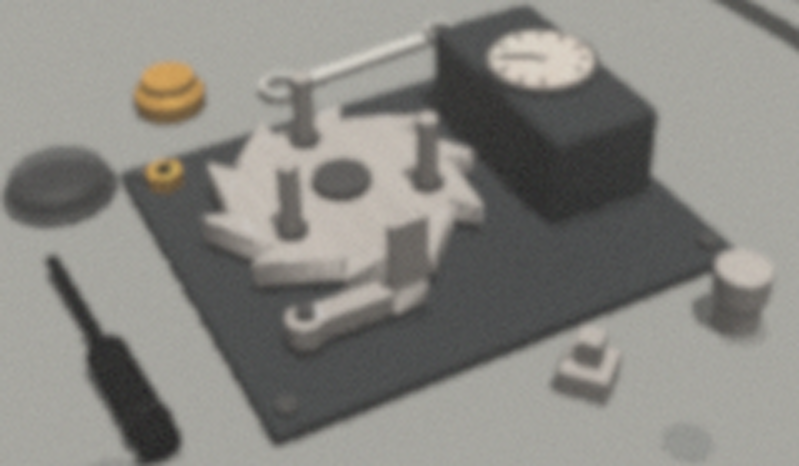

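Scene crop (×3.75): peg tops at (412,138), (321,214) and (454,236), hub (396,236), tab top about (302,120). Side crop (×3.33): peg tops at (303,82), (289,172) and (427,120), tab top (408,222), pivot (303,315).

```bash
cat >> h.py <<'E'
def ray(name,u,v,o=None):
    c=calibration(name)
    d=np.array([(u-c['cx'])/c['fx'],-(v-c['cy'])/c['fy'],-1.])
    if 'eye' in c: return c['eye'],R.from_rotvec(c['orientation']).apply(d)
    T=np.eye(4);T[:3,:3]=R.from_rotvec(o['orientation']).as_matrix();T[:3,3]=o['tcp_pos'];T=T@c['T_tool_cam']
    return T[:3,3],T[:3,:3]@d
def onz(name,u,v,z,o=None):
    e,d=ray(name,u,v,o); return e+d*(z-e[2])/d[2]
def tri(rays):
    A=np.zeros((3,3));b=np.zeros(3)
    for e,d in rays:
        d=d/np.linalg.norm(d);P=np.eye(3)-np.outer(d,d);A+=P;b+=P@e
    return np.linalg.solve(A,b)
E
python3 - <<'E'
from h import *
S=lambda x,y:(x/3.75+150-.4,y/3.75+115-.4)
D=lambda x,y:(x/3.33+130-.4,y/3.33+170-.4)
pts={'pegA':((412,138),(289,172),.075),'pegB':((321,214),(427,120),.075),'pegC':((454,236),(303,82),.075),
'hub':((396,236),(342,179),.036),'pivot':((368,126),(303,315),.03),'tab':((303,119),(408,221),.072),
'cA':((357,95),(278,441),.01),'cB':((608,262),(124,176),.01),'cC':((58,303),(727,243),.01),'nut':((563,243),(165,172),.02),'cD':((313,523),None,.01)}
for k,(s,d,z) in pts.items():
    r=[k,onz('scene',*S(*s),z).round(4)]
    if d: r+=[onz('side',*D(*d),z).round(4),tri([ray('scene',*S(*s)),ray('side',*D(*d))]).round(4)]
    print(*r)
E
```

```text
pegA [ 0.5017 -0.0251  0.075 ] [ 0.4973 -0.0352  0.075 ] [ 0.4991 -0.0286  0.0704]
pegB [ 0.5884 -0.0264  0.075 ] [ 0.5811 -0.0352  0.075 ] [ 0.585  -0.0295  0.0702]
pegC [0.5516 0.0477 0.075 ] [0.5435 0.0347 0.075 ] [0.5475 0.044  0.0687]
hub [ 0.5463 -0.002   0.036 ] [ 0.5411 -0.0098  0.036 ] [ 0.5436 -0.0046  0.0317]
pivot [ 0.4752 -0.0853  0.03  ] [ 0.4736 -0.0879  0.03  ] [ 0.4742 -0.0864  0.0286]
tab [ 0.5302 -0.0932  0.072 ] [ 0.5286 -0.0988  0.072 ] [ 0.5294 -0.0955  0.0697]
cA [ 0.4395 -0.1262  0.01  ] [ 0.4329 -0.1361  0.01  ] [ 0.4349 -0.1308  0.004 ]
cB [0.4587 0.1046 0.01  ] [0.4518 0.094  0.01  ] [0.4541 0.1021 0.004 ]
cC [ 0.7081 -0.1474  0.01  ] [ 0.7039 -0.1459  0.01  ] [ 0.7064 -0.1464  0.0093]
nut [0.4715 0.0768 0.02  ] [0.4691 0.0713 0.02  ] [0.4699 0.0754 0.0173]
cD [0.727  0.0853 0.01  ]
```

```bash
python3 - <<'E'
from h import *
d=np.load('pics/scene0.npy')
for n,u,v in [('boxtopA',118,30),('boxtopB',80,55),('boxtopC',157,48),('plug',194,157),('socket',164,172),('wts',55,82)]:
    e,r=ray('scene',u,v); print(n,(e+r*d[v,u]).round(3))
yaw=-.065;c=np.array([.544,-.0045])
Rz=lambda a:np.array([[np.cos(a),-np.sin(a)],[np.sin(a),np.cos(a)]])
L=lambda x,y:(c+Rz(yaw)@np.array([x,y])/1000).round(4)
print('piv',L(-62,-88),'tab',L(-6,-91),'peg0',L(0,48),'peg1',L(-41.6,-24),'peg2',L(41.6,-24))
# first move: tool-frame increments with rotation
o=get_obs();T0=R.from_rotvec(o['orientation'])
print(T0.as_matrix().round(3))
tgt=R.from_matrix(np.array([[np.cos(yaw),np.sin(yaw),0],[np.sin(yaw),-np.cos(yaw),0],[0,0,-1]]).astype(float))
print((T0.inv()*tgt).as_rotvec())
p=o['tcp_pos'].copy()
print(T0.inv().apply(np.array([.545,-.05,.25])-p)*1000)
E
```

```text
boxtopA [ 0.403 -0.667  0.129]
boxtopB [ 0.551 -0.658  0.116]
boxtopC [ 0.358 -0.55   0.091]
plug [ 0.586 -0.17   0.03 ]
socket [ 0.672 -0.184  0.037]
wts [ 0.654 -0.647  0.083]
piv [ 0.4764 -0.0883] tab [ 0.5321 -0.0949] peg0 [0.5471 0.0434] peg1 [ 0.5009 -0.0257] peg2 [ 0.584  -0.0312]
[[ 0.346 -0.938 -0.001]
 [-0.938 -0.346  0.001]
 [-0.001  0.    -1.   ]]
[-7.18969199e-04  1.27423475e-03 -1.15300619e+00]
[-439.36405099 -494.15972664  -18.87039644]
```

Call:
servo_tool --increments '[-40, -45, -2, 0, 0, 0, 0, -40, -45, -2, 0, 0, 0, 0, -40, -45, -2, 0, 0, 0, 0, -40, -45, -2, 0, 0, 0, 0, -40, -45, -2, 0, 0, 0, 0, -40, -45, -2, 0, 0, 0, 0, -40, -45, -2, 0, 0, 0, 0, -40, -45, -2, 0, 0, 0, 0]' --squeeze 40

```text
clock: 1.15
tcp_pos: [0.461, -0.207, 0.2474]
orientation: [2.576, -1.797, 0.001]
contact_force: [1.0, -0.3, -0.1]
grip_width: -0.0002
```

Call:
servo_tool --increments '[-40, -45, -1, 0, 0, 0, 0, -40, -45, -1, 0, 0, 0, 0, -39, -44, 0, 0, 0, -0.185, 0, 0, 0, 0, 0, 0, -0.185, 0, 0, 0, 0, 0, 0, -0.185, 0, 0, 0, 0, 0, 0, -0.185, 0, 0, 0, 0, 0, 0, -0.185, 0, 0, 0, 0, 0, 0, -0.185, 0]'

```text
clock: 2.15
tcp_pos: [0.5449, -0.0509, 0.249]
orientation: [3.137, -0.16, -0.001]
contact_force: [0.6, 1.1, -0.3]
grip_width: 0.0003
```

```bash
python3 - <<'E'
from h import *
import pickle
o=get_obs();pickle.dump(o,open('pics/o1.pkl','wb'))
save('wrist','wrist1');print(o['tcp_pos'],o['orientation'],o['joints'].round(3))
E
```

```text
[ 0.54490643 -0.05087529  0.24904809] [ 3.13743476e+00 -1.60154106e-01 -8.35817896e-04] [ 0.391  0.292 -0.498  1.815  0.157  1.074 -0.267]
```

View pics/wrist1.png

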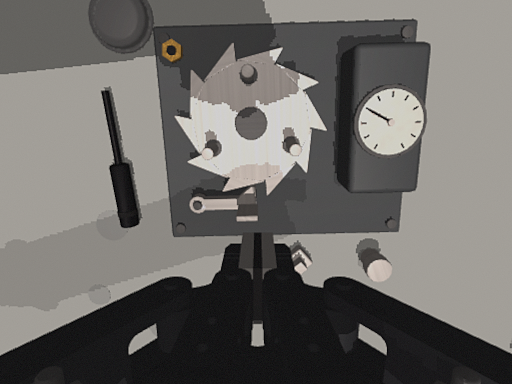

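Wrist view: peg tops near (248,72), (208,154) and (295,150), hub (251,124), pivot (198,205), tab near (247,212), plate corners (155,29), (416,20), (172,236) and (400,230).

```bash
python3 - <<'E'
from h import *
import pickle
o=pickle.load(open('pics/o1.pkl','rb'))
a=cv2.imread('pics/wrist1.png')[50:250,170:330];cv2.imwrite('pics/w1c.png',cv2.resize(a,None,fx=3,fy=3,interpolation=cv2.INTER_CUBIC))
for n,u,v,z in [('peg0',248,71,.075),('peg1',208,154,.075),('peg2',295,150,.075),('hub',251,124,.036),('piv',198,205,.03),('tab',247,213,.072),('c',155,29,.01),('c',416,20,.01),('c',172,236,.01),('c',400,230,.01)]:
    print(n,onz('wrist',u,v,z,o).round(4))
E
```

```text
peg0 [0.5461 0.0421 0.075 ]
peg1 [ 0.5005 -0.0273  0.075 ]
peg2 [ 0.5822 -0.0319  0.075 ]
hub [ 0.5428 -0.0061  0.036 ]
piv [ 0.4741 -0.0887  0.03  ]
tab [ 0.5303 -0.09    0.072 ]
c [0.4537 0.0986 0.01  ]
c [0.7221 0.0793 0.01  ]
c [ 0.4326 -0.1299  0.01  ]
c [ 0.7071 -0.1505  0.01  ]
```

View pics/w1c.png

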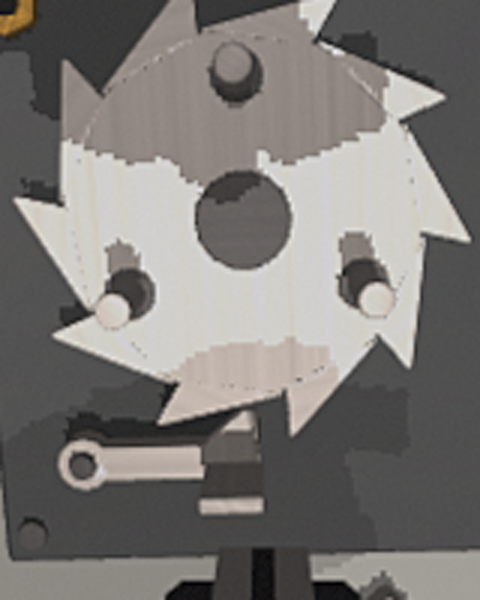

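Call:
servo_tool --increments '[-6, 9, 10, 0, 0, -0.03, 0, -5, 8, 20, 0, 0, 0, 0, 0, 0, 40, 0, 0, 0, 0, 0, 0, 40, 0, 0, 0, 0, 0, 0, 40, 0, 0, 0, 0, 0, 0, 30, 0, 0, 0, 0, 0, 0, 15, 0, 0, 0, 0, 0, 0, 7, 0, 0, 0, 0]'

```text
clock: 3.2
tcp_pos: [0.5326, -0.0667, 0.0469]
orientation: [-3.139, 0.124, 0.001]
contact_force: [-0.4, 0.2, -0.1]
grip_width: -0.0001
```

```bash
python3 - <<'E'
from h import *
o=get_obs();print(o['tcp_pos'],o['orientation'],o['contact_force'])
save('side','side2');save('wrist','wrist2')
a=cv2.imread('pics/side2.png')[150:310,130:370];a=cv2.resize(a,None,fx=3.33,fy=3.33,interpolation=cv2.INTER_CUBIC);cv2.imwrite('pics/d2c.png',a)
E
```

```text
[ 0.53261237 -0.06666651  0.04688238] [-3.13912304e+00  1.24343975e-01  6.53439786e-04] [-0.43866193  0.215234   -0.13825999]
```

View pics/d2c.png

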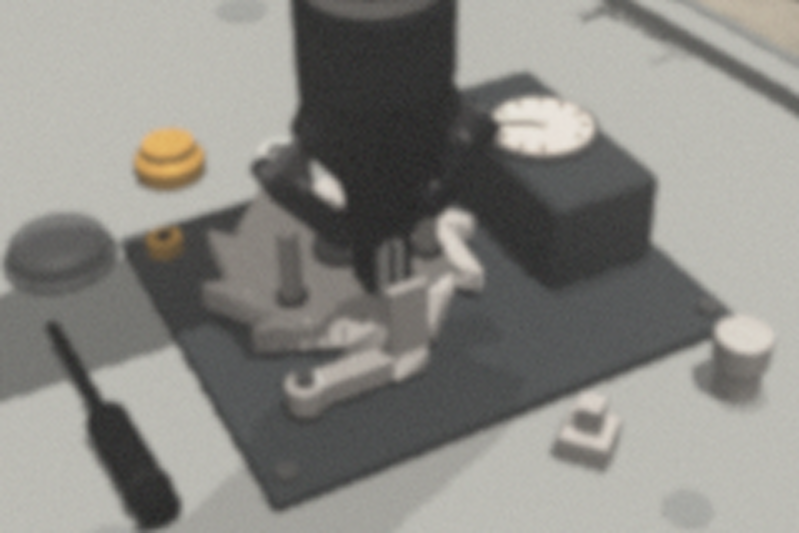

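View pics/wrist2.png

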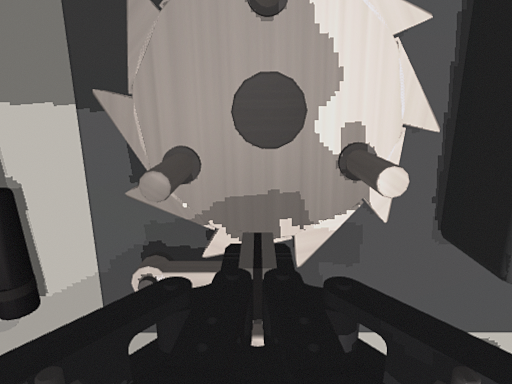

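The fingertip stands behind the tab (side crop about (400,265)), clear of the pegs. Next I push the tab outward.

Call:
servo_tool --increments '[0, 6, 0, 0, 0, 0, 0, 0, 6, 0, 0, 0, 0, 0, 0, 5, 0, 0, 0, 0, 0, 0, 5, 0, 0, 0, 0, 0, 0, 4, 0, 0, 0, 0, 0, 0, 4, 0, 0, 0, 0, 0, 0, 4, 0, 0, 0, 0, 0, 0, 0, 0, 0, 0, 0, 0]'

```text
clock: 4.3
tcp_pos: [0.5299, -0.1013, 0.0472]
orientation: [3.139, -0.123, -0.0]
contact_force: [0.0, 1.3, 0.0]
grip_width: -0.0001
```

```bash
python3 - <<'E'
from h import *
o=get_obs();print(o['tcp_pos'],o['orientation'],o['contact_force'])
save('side','side3')
a=cv2.imread('pics/side3.png')[150:310,130:370];a=cv2.resize(a,None,fx=3.33,fy=3.33,interpolation=cv2.INTER_CUBIC);cv2.imwrite('pics/d3c.png',a)
E
```

```text
[ 0.52985751 -0.10127345  0.04719242] [ 3.13868027e+00 -1.23438482e-01 -1.93345830e-04] [0.04948149 1.2750984  0.0356505 ]
```

View pics/d3c.png

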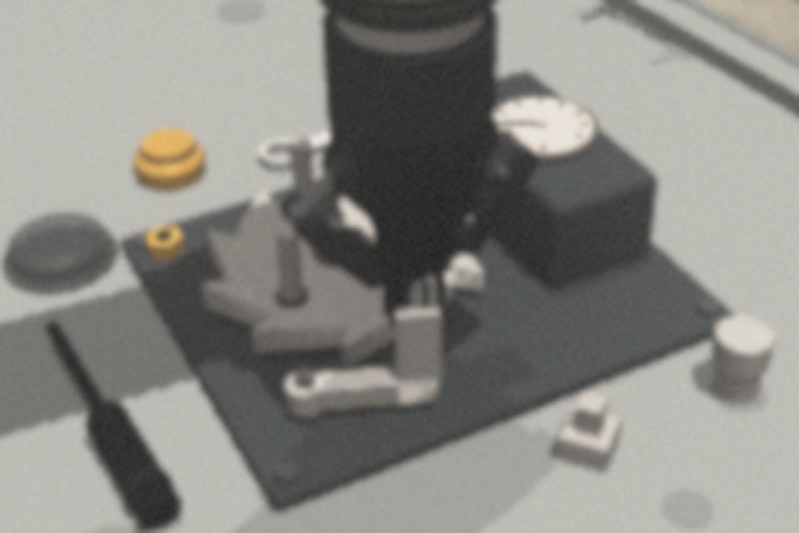

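```bash
python3 - <<'E'
from h import *
D=lambda x,y:(x/3.33+130-.4,y/3.33+150-.4)
p=onz('side',*D(303,382),.03)
for t in [(408,288),(418,310)]:
    q=onz('side',*D(*t),.072); v=q-p; print(q,np.arctan2(v[1],v[0]),np.hypot(*v[:2]))
E
```

```text
[ 0.52848327 -0.09910867  0.072     ] -0.19648276308362422 0.056056541236477804
[ 0.52359459 -0.11574557  0.072     ] -0.5033213949027142 0.05718052082669547
```

The tab moved from (408,288) to (418,310), so the pawl is out about 0.31 rad. I'll push a little further for margin, then retreat and lift.

Call:
servo_tool --increments '[0, 4, 0, 0, 0, 0, 0, 0, 4, 0, 0, 0, 0, 0, 0, 0, 0, 0, 0, 0, 0, 0, 0, 0, 0, 0, 0, 0, 0, -10, 0, 0, 0, 0, 0, 0, -10, -10, 0, 0, 0, 0, 0, 0, -30, 0, 0, 0, 0, 0, 0, -30, 0, 0, 0, 0]'

```text
clock: 5.35
tcp_pos: [0.531, -0.0873, 0.1186]
orientation: [-3.139, 0.12, -0.0]
contact_force: [0.2, -0.5, -0.4]
grip_width: -0.0
```

```bash
python3 - <<'E'
from h import *
import pickle
o=get_obs();print(o['tcp_pos'],o['orientation'],o['contact_force'])
save('side','side4');save('wrist','wrist4')
a=cv2.imread('pics/side4.png')[150:310,130:370];a=cv2.resize(a,None,fx=3.33,fy=3.33,interpolation=cv2.INTER_CUBIC);cv2.imwrite('pics/d4c.png',a)
E
```

```text
[ 0.53096455 -0.08725241  0.11863268] [-3.13895447e+00  1.19786605e-01 -9.69966144e-06] [ 0.17780195 -0.51639607 -0.38074508]
```

View pics/d4c.png

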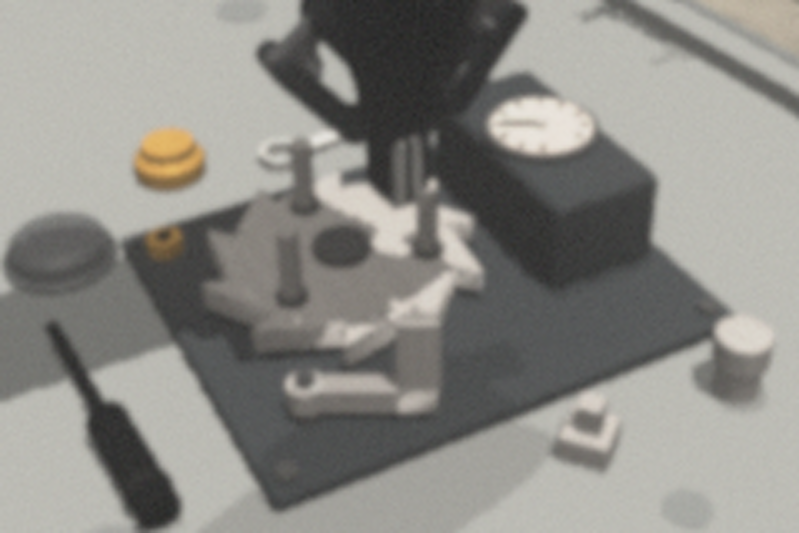

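View pics/wrist4.png

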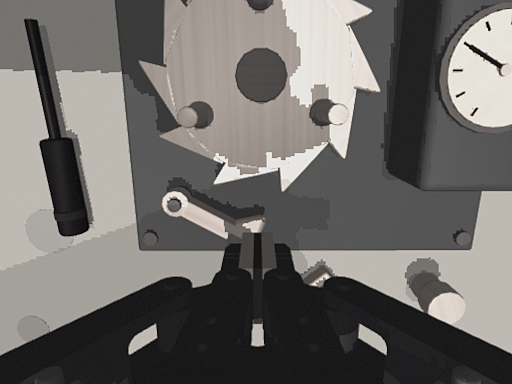

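The pawl is out about 0.45 rad (tab top at (420,320) in the crop) and stays there; the wheel has not moved. Now to the -x side of peg0.

Call:
servo_tool --increments '[-10, -42, 0, 0, 0, 0, 0, -10, -42, 0, 0, 0, 0, 0, -9, -42, 0, 0, 0, 0, 0, 0, 0, 0, 0, 0, 0, 0, 0, 0, 30, 0, 0, 0, 0, 0, 0, 25, 0, 0, 0, 0, 0, 0, 12, 0, 0, 0, 0, 0, 0, 5, 0, 0, 0, 0]'

```text
clock: 6.45
tcp_pos: [0.5116, 0.039, 0.0449]
orientation: [3.139, -0.123, -0.001]
contact_force: [-0.8, -0.3, 0.6]
grip_width: 0.0
```

```bash
python3 - <<'E'
from h import *
o=get_obs();print(o['tcp_pos'],o['orientation'],o['contact_force'])
save('side','side5');save('scene','scene5')
a=cv2.imread('pics/side5.png')[150:310,130:370];a=cv2.resize(a,None,fx=2.5,fy=2.5,interpolation=cv2.INTER_CUBIC)
b=cv2.imread('pics/scene5.png')[115:235,200:300];cv2.imwrite('pics/d5c.png',a);cv2.imwrite('pics/s5c.png',cv2.resize(b,None,fx=5,fy=5,interpolation=cv2.INTER_CUBIC))
E
```

```text
[0.51163991 0.03901077 0.04486695] [ 3.13894914e+00 -1.22880529e-01 -1.12133121e-03] [-0.76513759 -0.28857607  0.6247891 ]
```

View pics/d5c.png

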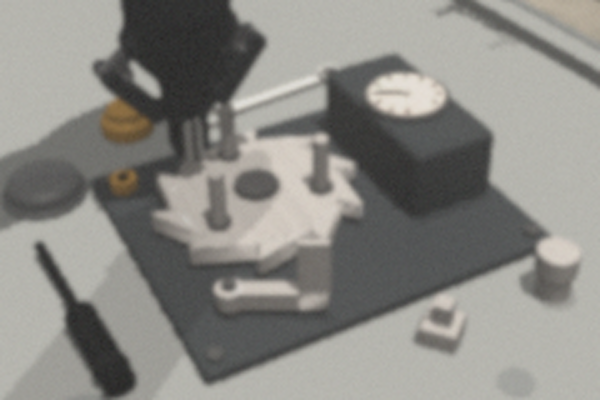

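View pics/s5c.png

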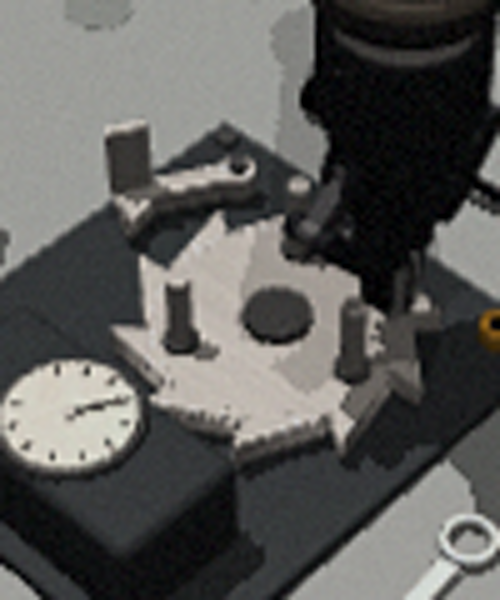

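The finger is beside peg0 on the -x side. A conservative push along tool +x comes first, then a measurement.

Call:
servo_tool --increments '[8, 0, 0, 0, 0, 0, 0, 7, 0, 0, 0, 0, 0, 0, 6, 0, 0, 0, 0, 0, 0, 6, 0, 0, 0, 0, 0, 0, 5, 0, 0, 0, 0, 0, 0, 5, 0, 0, 0, 0, 0, 0, 5, 0, 0, 0, 0, 0, 0, 0, 0, 0, 0, 0, 0, 0]'

```text
clock: 7.55
tcp_pos: [0.5532, 0.0348, 0.0447]
orientation: [3.138, -0.124, -0.002]
contact_force: [-2.8, -1.9, -0.6]
grip_width: 0.0001
```

```bash
python3 - <<'E'
from h import *
import pickle
o=get_obs();print(o['tcp_pos'],o['orientation'],o['contact_force']);pickle.dump(o,open('pics/o6.pkl','wb'))
save('wrist','wrist6')
save('side','side6')
a=cv2.imread('pics/side6.png')[150:310,130:370];a=cv2.resize(a,None,fx=3.33,fy=3.33,interpolation=cv2.INTER_CUBIC);cv2.imwrite('pics/d6c.png',a)
E
```

```text
[0.5532164  0.03483686 0.04467913] [ 3.13801424e+00 -1.24357601e-01 -2.46749273e-03] [-2.79633343 -1.8658791  -0.63457083]
```

View pics/d6c.png

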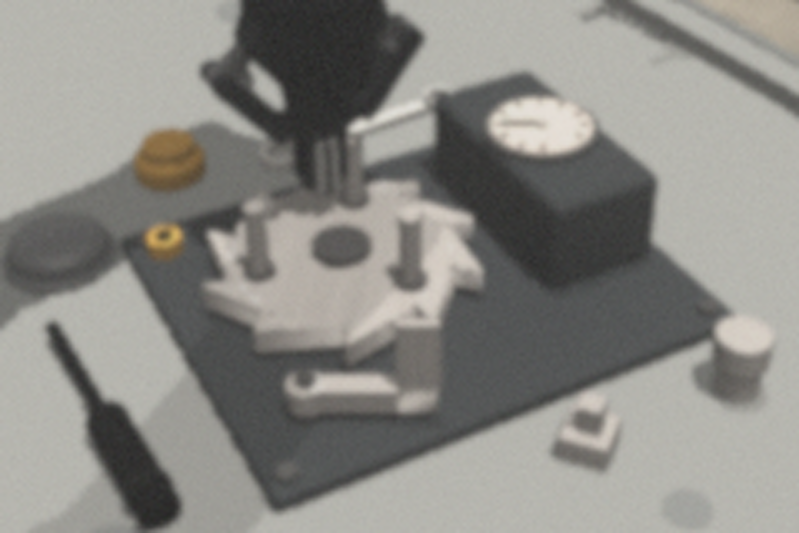

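View pics/wrist6.png

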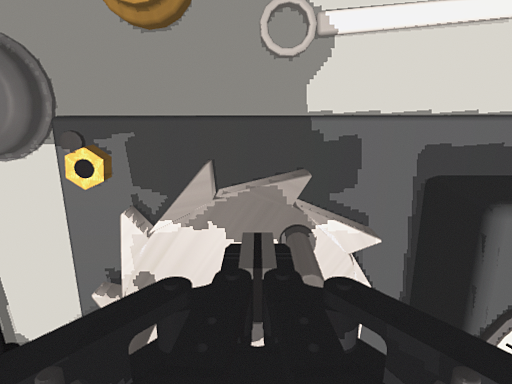

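```bash
cat >> h.py <<'E'
def wheel_side(pegs):
    D=lambda x,y:(x/3.33+130-.4,y/3.33+150-.4)
    f=lambda P:np.array([onz('side',*D(*p),.075)[:2] for p in P])
    a=f([(303,149),(289,239),(427,187)]);b=f(pegs)
    c=a.mean(0);a=a-c;b=b-b.mean(0)
    an=np.arctan2(b[:,1],b[:,0])-np.arctan2(a[:,1],a[:,0])
    return (an+np.pi)%(2*np.pi)-np.pi, np.hypot(*b.T)
E
python3 - <<'E'
from h import *
print(wheel_side([(357,128),(257,205),(411,213)]))
E
```

```text
(array([-0.6249323 , -0.59359539, -0.73373246]), array([0.05335478, 0.04908251, 0.04854777]))
```

Call:
servo_tool --increments '[-8, 0, 0, 0, 0, 0, 0, -4, 0, 0, 0, 0, 0, 0, 0, 0, -40, 0, 0, 0, 0, 0, 0, -50, 0, 0, 0, 0, 0, 10, -58, 0, 0, 0, 0, 0, 0, 30, -52, 0, 0, 0, 0, 0, 0, 46, 0, 0, 0, 0, 0, 0, 0, 0, 0, 0, 0, 0]'

```text
invalid input at $.increments: expected a multiple of 7 numbers
```

```bash
python3 - <<'E'
from h import *
import pickle
o=get_obs();print(o['tcp_pos'],o['orientation'],o['contact_force']);pickle.dump(o,open('pics/o7.pkl','wb'))
save('wrist','wrist7')
a=cv2.imread('pics/wrist7.png')[50:250,150:340];cv2.imwrite('pics/w7c.png',cv2.resize(a,None,fx=3,fy=3,interpolation=cv2.INTER_CUBIC))
E
```

```text
[0.55332691 0.03549022 0.04488842] [ 3.13875236e+00 -1.23340867e-01 -1.33724743e-03] [-3.00746295 -1.53824626 -1.58201889]
```

View pics/w7c.png

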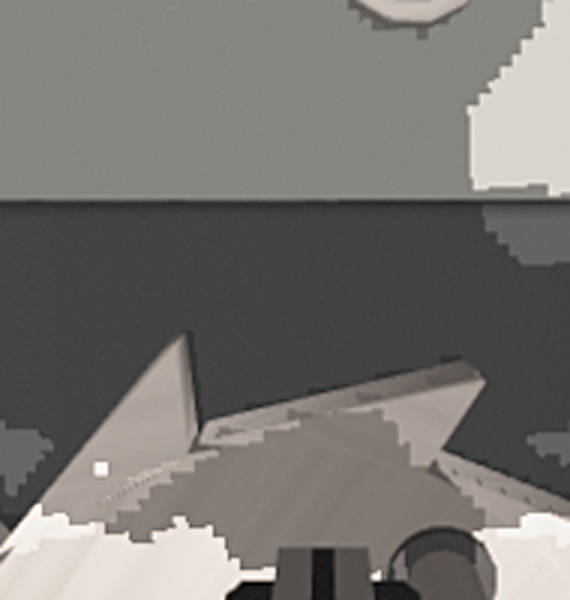

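The call was refused because one row had too few numbers, so nothing moved. I'm resending it corrected.

Call:
servo_tool --increments '[-8, 0, 0, 0, 0, 0, 0, -4, 0, 0, 0, 0, 0, 0, 0, 0, -40, 0, 0, 0, 0, 0, 0, -50, 0, 0, 0, 0, 0, 10, -58, 0, 0, 0, 0, 0, 30, -52, 0, 0, 0, 0, 0, 46, 0, 0, 0, 0, 0, 0, 0, 0, 0, 0, 0, 0]'

```text
clock: 8.7
tcp_pos: [0.5351, -0.053, 0.2462]
orientation: [3.137, -0.132, 0.004]
contact_force: [-0.5, 0.2, -0.5]
grip_width: 0.0004
```

```bash
python3 - <<'E'
from h import *
import pickle
o=get_obs();print(o['tcp_pos'],o['orientation'],o['contact_force']);pickle.dump(o,open('pics/o8.pkl','wb'))
save('wrist','wrist8')
a=cv2.imread('pics/wrist8.png')[50:250,150:340];cv2.imwrite('pics/w8c.png',cv2.resize(a,None,fx=3,fy=3,interpolation=cv2.INTER_CUBIC))
E
```

```text
[ 0.53509596 -0.05302191  0.24615905] [ 3.13653896 -0.13236923  0.0036308 ] [-0.54940215  0.20737609 -0.52654625]
```

View pics/w8c.png

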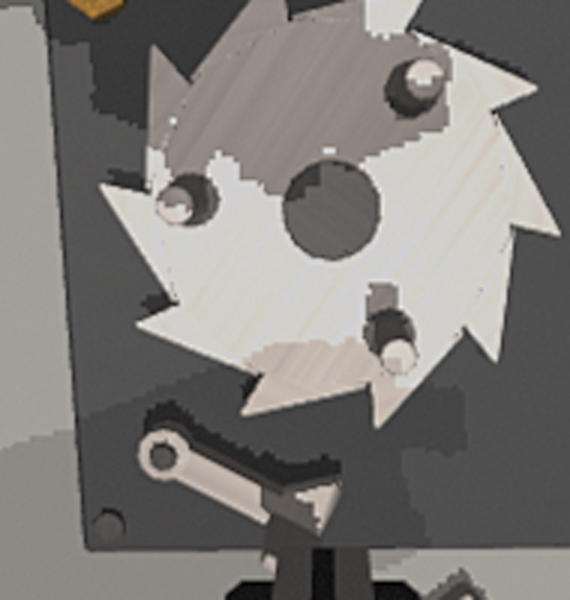

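```bash
python3 - <<'E'
from h import *
import pickle
o=pickle.load(open('pics/o8.pkl','rb'));o1=pickle.load(open('pics/o1.pkl','rb'))
a=np.array([onz('wrist',u,v,.075,o1)[:2] for u,v in [(247.7,71),(207.7,153.7),(295.3,150)]])
b=np.array([onz('wrist',x/3+150-.3,y/3+50-.3,.075,o)[:2] for x,y in [(424,74),(175,210),(400,355)]])
print(b.mean(0),a.mean(0));a-=a.mean(0);b-=b.mean(0)
an=(np.arctan2(b[:,1],b[:,0])-np.arctan2(a[:,1],a[:,0])+np.pi)%(2*np.pi)-np.pi
print(an,an.mean(),np.hypot(*b.T))
p=onz('wrist',163/3+150-.3,455/3+50-.3,.03,o);n=onz('wrist',331/3+150-.3,500/3+50-.3,.03,o);t=onz('wrist',269/3+150,560/3+50,.072,o);print('pivot',p,n,'tab?',t)
# arm axis line
q=onz('wrist',230/3+150,490/3+50,.03,o);print(np.arctan2(*(q-p)[1::-1]))
E
```

```text
[ 0.54256709 -0.00509634] [ 0.54284512 -0.00559495]
[-0.60119918 -0.58968901 -0.60835614] -0.599748109589854 [0.04870551 0.04782893 0.04767314]
pivot [ 0.47334289 -0.08811595  0.03      ] [ 0.53361683 -0.11089889  0.03      ] tab? [ 0.51219158 -0.11620583  0.072     ]
-0.5994567872376685
```

The wheel moved -0.60 rad (pegs at crop (424,74), (175,210) and (400,355)), within tolerance of -0.628, and the pawl is still out. Now to the outer side of the tab.

Call:
servo_tool --increments '[-3, 49, 20, 0, 0, 0, 0, -2, 48, 20, 0, 0, 0, 0, 0, 0, 45, 0, 0, 0, 0, 0, 0, 45, 0, 0, 0, 0, 0, 0, 35, 0, 0, 0, 0, 0, 0, 22, 0, 0, 0, 0, 0, 0, 12, 0, 0, 0, 0, 0, 0, 0, 0, 0, 0, 0]'

```text
clock: 9.75
tcp_pos: [0.5224, -0.144, 0.0458]
orientation: [-3.138, 0.12, 0.001]
contact_force: [-0.4, 0.2, 0.6]
grip_width: 0.0001
```

```bash
python3 - <<'E'
from h import *
o=get_obs();print(o['tcp_pos'],o['orientation'],o['contact_force'])
save('scene','scene9')
b=cv2.imread('pics/scene9.png')[115:235,180:300];cv2.imwrite('pics/s9c.png',cv2.resize(b,None,fx=5,fy=5,interpolation=cv2.INTER_CUBIC))
E
```

```text
[ 0.52237312 -0.14401835  0.04583905] [-3.13849284e+00  1.20317125e-01  1.44318292e-03] [-0.42213198  0.19291837  0.56664402]
```

View pics/s9c.png

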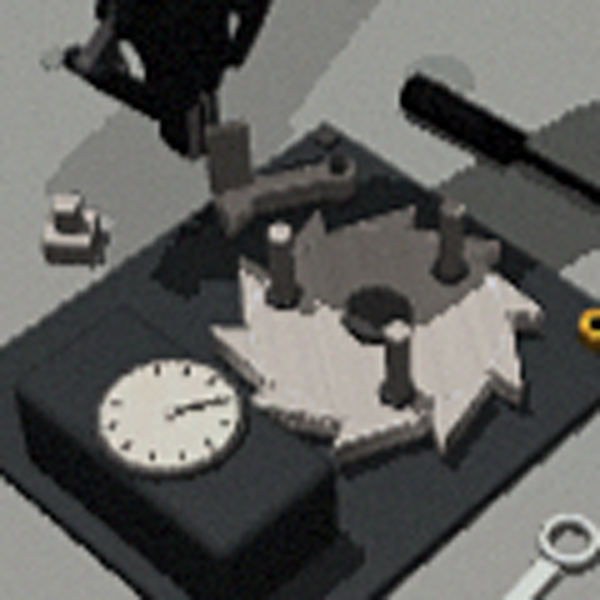

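Finger is outside the tab (crop about (205,130)), with no contact. Push inward.

Call:
servo_tool --increments '[1, -6, 0, 0, 0, 0, 0, 1, -6, 0, 0, 0, 0, 0, 1, -5, 0, 0, 0, 0, 0, 1, -4, 0, 0, 0, 0, 0, 0, -4, 0, 0, 0, 0, 0, 0, -4, 0, 0, 0, 0, 0, 0, -3, 0, 0, 0, 0, 0, 0, 0, 0, 0, 0, 0, 0]'

```text
clock: 10.8
tcp_pos: [0.5287, -0.1129, 0.0462]
orientation: [-3.139, 0.122, 0.001]
contact_force: [-0.6, -0.6, -0.4]
grip_width: 0.0002
```

```bash
python3 - <<'E'
from h import *
o=get_obs();print(o['tcp_pos'],o['orientation'],o['contact_force'])
save('scene','scene10')
b=cv2.imread('pics/scene10.png')[115:235,180:300];cv2.imwrite('pics/s10c.png',cv2.resize(b,None,fx=5,fy=5,interpolation=cv2.INTER_CUBIC))
E
```

```text
[ 0.5286522  -0.1129065   0.04616518] [-3.13877750e+00  1.21583858e-01  9.87764379e-04] [-0.57093725 -0.61636239 -0.39929881]
```

View pics/s10c.png

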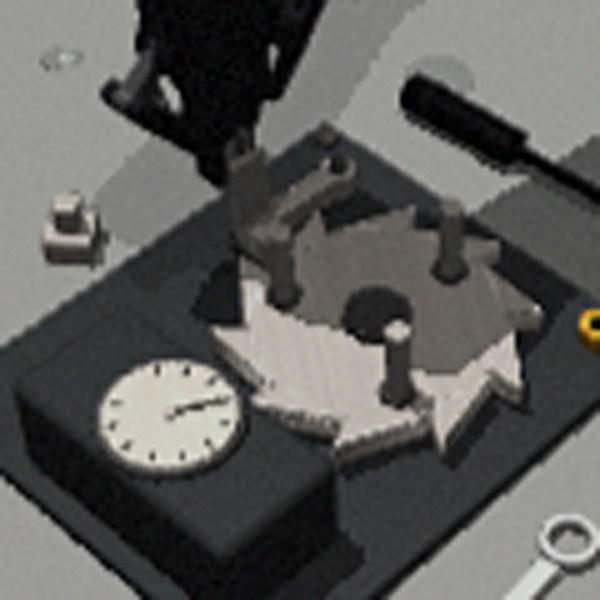

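Call:
servo_tool --increments '[0, -1, 0, 0, 0, 0, 0, 0, -1, 0, 0, 0, 0, 0, 0, -1, 0, 0, 0, 0, 0, 0, -1, 0, 0, 0, 0, 0, 0, -1, 0, 0, 0, 0, 0, 0, 0, 0, 0, 0, 0, 0, 0, 0, 0, 0, 0, 0, 0, 0, 0, 0, 0, 0, 0, 0]'

```text
clock: 11.85
tcp_pos: [0.5292, -0.1091, 0.0463]
orientation: [3.139, -0.123, -0.0]
contact_force: [-0.0, -5.3, -1.4]
grip_width: -0.0002
```

Call:
servo_tool --increments '[0, -1, 0, 0, 0, 0, 0, 0, -1, 0, 0, 0, 0, 0, 0, -1, 0, 0, 0, 0, 0, 0, 0, 0, 0, 0, 0, 0, 0, 0, 0, 0, 0, 0, 0, 0, 0, 0, 0, 0, 0, 0, 0, 0, 0, 0, 0, 0, 0, 0, 0, 0, 0, 0, 0, 0]'

```text
clock: 12.85
tcp_pos: [0.5292, -0.1089, 0.0463]
orientation: [3.136, -0.127, -0.001]
contact_force: [-0.4, -12.0, -0.9]
grip_width: -0.0001
```

The force rises with no further motion, so the pawl is on a stop. I'll retreat and check from above.

Call:
servo_tool --increments '[0, 6, 0, 0, 0, 0, 0, 0, 12, 0, 0, 0, 0, 0, 0, 10, 0, 0, 0, 0, 0, 0, 0, -40, 0, 0, 0, 0, 0, 0, -55, 0, 0, 0, 0, 0, 0, -55, 0, 0, 0, 0, 0, -40, -50, 0, 0, 0, 0, 0, -30, 0, 0, 0, 0, 0]'

```text
clock: 13.85
tcp_pos: [0.5354, -0.0634, 0.2498]
orientation: [3.139, -0.123, 0.013]
contact_force: [0.7, -0.1, -1.2]
grip_width: -0.0002
```

```bash
python3 - <<'E'
from h import *
import pickle
o=get_obs();print(o['tcp_pos'],o['orientation'],o['contact_force']);pickle.dump(o,open('pics/o11.pkl','wb'))
save('wrist','wrist11')
save('side','side11')
a=cv2.imread('pics/wrist11.png')[20:220,150:340];cv2.imwrite('pics/w11c.png',cv2.resize(a,None,fx=3,fy=3,interpolation=cv2.INTER_CUBIC))
a=cv2.imread('pics/side11.png')[150:310,130:370];a=cv2.resize(a,None,fx=3.33,fy=3.33,interpolation=cv2.INTER_CUBIC);cv2.imwrite('pics/d11c.png',a)
E
```

```text
[ 0.53541675 -0.06342006  0.24975067] [ 3.13907596 -0.12279334  0.01349797] [ 0.66153272 -0.10031691 -1.22139313]
```

View pics/w11c.png

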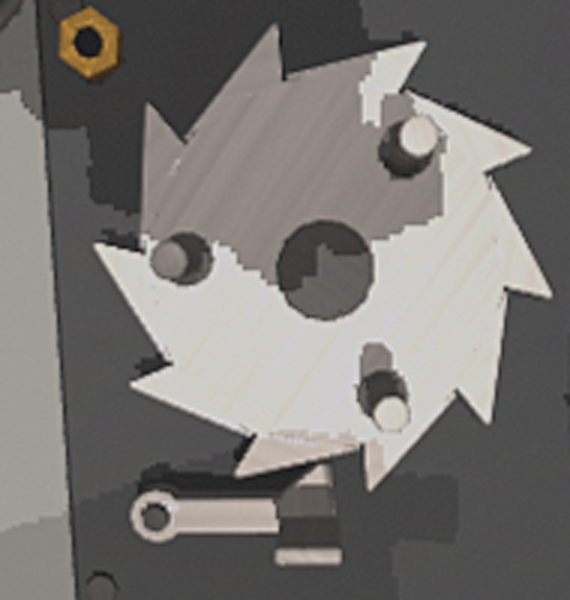

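View pics/d11c.png

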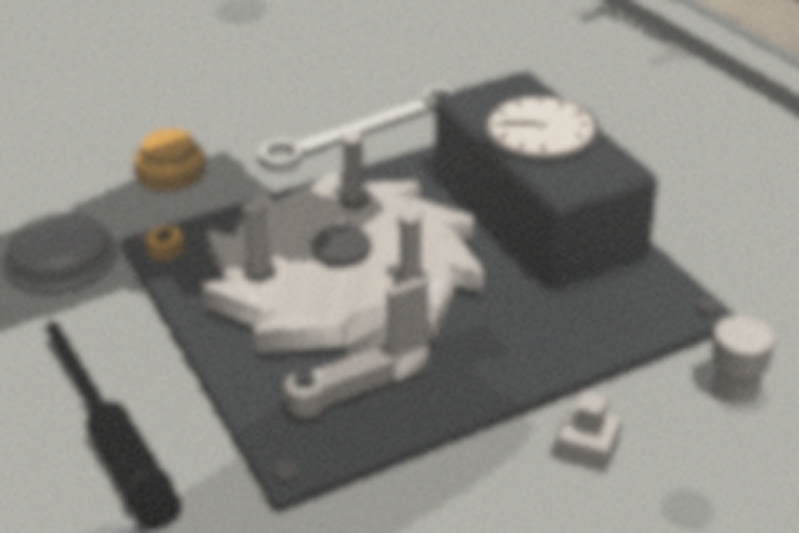

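```bash
python3 - <<'E'
from h import *
import pickle
o=pickle.load(open('pics/o11.pkl','rb'));o1=pickle.load(open('pics/o1.pkl','rb'))
W1=lambda x,y,z:onz('wrist',x/3+170-.3,y/3+50-.3,z,o1)[:2]
W2=lambda x,y,z:onz('wrist',x/3+150-.3,y/3+20-.3,z,o)[:2]
a=np.array([W1(*p,.075) for p in [(233,63),(113,311),(376,300)]]);b=np.array([W2(*p,.075) for p in [(417,137),(170,257),(392,413)]])
for P,L in((a,[W1(83,464,.03),W1(231,506,.072)]),(b,[W2(156,516,.03),W2(308,556,.072)])):
    c=P.mean(0);v=L[1]-L[0];print(c,L,np.arctan2(v[1],v[0]),np.hypot(*v),'tab rel',L[1]-c)
a-=a.mean(0);b-=b.mean(0)
an=(np.arctan2(b[:,1],b[:,0])-np.arctan2(a[:,1],a[:,0])+np.pi)%(2*np.pi)-np.pi
print(an,an.mean())
E
```

```text
[ 0.54258997 -0.00528373] [array([ 0.47346047, -0.08787434]), array([ 0.52941569, -0.09560999])] -0.13737629660558554 0.05648740198925259 tab rel [-0.01317428 -0.09032625]
[ 0.54255982 -0.00501637] [array([ 0.47345956, -0.08806208]), array([ 0.5293918 , -0.09534669])] -0.1295109277369638 0.056404615174904874 tab rel [-0.01316803 -0.09033032]
[-0.62139751 -0.63753905 -0.61571235] -0.6248829717710903
```

The pawl is back at its starting angle (difference 0.008 rad, tab within 0.3 mm), the wheel is at -0.625 rad, and the arm is clear. Handing in.

```bash
python3 -c "
from bench import *
print(get_obs()['clock']);print(hand_in())"
```

```text
13.95
the job is handed in; nothing more can be done
None
```

The wheel is one notch back with the pawl home, by my camera checks. I handed the job in at about 14 s of the 53 s allowed; the hand-in gives no verdict.

- **What I did:** With the closed fingertips I pushed the tab out to about 0.45 rad. I then pushed peg0 to turn the wheel clockwise, and pushed the tab back in until it stopped hard (12 N with no further motion).
- **Last checks, from the wrist camera above:** The wheel turned -0.625 rad from where it started; the target is -0.628. The pawl angle matched its starting home angle within 0.01 rad and the tab was within 0.3 mm of its first place. The fingers were about 0.25 m above the counter, touching nothing.
- **Loose parts:** They look undisturbed in the pictures, but I did not measure their positions.
- **What disagreed or failed:**
  - The scene and side cameras differed by up to about 15 mm in single-view positions, so I relied on the wrist view.
  - A rough side-view reading of the wheel (-0.65 rad) was corrected to -0.60 from the wrist camera before I pushed the pawl home.
  - One move call was refused because a row was short of numbers. It moved nothing and I resent it.

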